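# Sort the scrapped valve parts and count in each kind

## Robot

A 6-joint arm with a two-finger parallel gripper is mounted at the origin on the work surface. World frame = base frame: x ahead of the robot, y to its left, z up, the work surface at z = 0. Lengths are in m, angles in rad, forces in N, time in s.
With the tool pointing down it reaches from about 0.425 to 0.925 m from the base axis. Payload 12.5 kg.
Tool frame: the origin (TCP) lies between the finger pads; the fingertips stand 14 mm ahead of it and the grasp point (between the pads) lies 5 mm behind it; z points along the fingers, y is the line along which they close (so a half turn about z gives the same grasp; the last joint's range is limited). The gripper opens to 85 mm and grips with 20 to 120 N. Pads are 22 mm wide; open, the fingers measure 114 mm over their backs; the gripper's body (76 mm by 85 mm) begins 54 mm behind the grasp point. The pads swing forward as they close: fully open they stand 13 mm farther back than shut.
Start: joints at [-1.256, 0.491, 1.559, -0, 1.092, -0.106], TCP at [0.255, -0.57, 0.245] pointing down, gripper open.
Joint ranges: [-3.1, 3.1], [-0.84, 2.19], [0.05, 2.79], [-1.13, 4.28], [0.06, 2.93], [-2.69, 2.69]. Speed limits (rad/s): [2.22, 2.22, 2.79, 3.14, 3.14, 3.14].

## Interface

Orientations are given as a unit quaternion [w, x, y, z].
In Python, from rig import manip, sensors, read_camera, calibration gives the robot as it stands. The module is installed in compiled form; this text tells all that it offers. Calls block until the motion is done:
- manip.reach(position, orientation): joint-space move of the TCP to a pose.
- manip.move_l(position, ori=None, velocity=0.15, guard=None): straight line of the TCP; ori=None keeps the orientation; velocity is the mean speed in m/s. With guard (N) it stops when the force on the tool has changed by that much, and returns True; else False.
- manip.goto_joints(angles): joint-space move.
- manip.set_gripper(opening): opening from 0.0 (shut) to 1.0 (fully open); the grip force is fixed at half the most; returns when the fingers have stopped.
- manip.sleep(seconds).
- manip.solve_ik(position, orientation): joint angles nearest the present ones, or None.
- sensors.get_state(): the state.
- read_camera(name): name is "side" or "top" or "wrist"; returns the picture (384x512x3 uint8, red, green, blue); there is no depth.
- calibration(name): a dict with "mtx" (3x3 intrinsics, pixels), "rvec" (rotation vector, rad) and "tvec" (3), from world to camera coordinates, as OpenCV has them. Camera axes: x right, y down, z forward; pixel columns grow to the right and rows downward; lengths in m; the calibration is good to about 2 mm. A picture is of the moment at which its call begins: read the wrist's pose just before it. calibration takes no time and is no camera call; for the wrist camera it gives the pose at the moment of the call.
A pose or a line that the arm cannot do raises manip.PlanningError and nothing moves.
- manip.sign_off(): hands the job in; it is judged then, once.
The state is a dict: "t": time; "joint_positions": joint angles; "qvel": joint speeds; "joint_efforts": joint torques, N m; "position": TCP position; "ee_rot": TCP orientation; "wrist_force": force on the tool from outside, world axes, zero at the start; "wrist_torque": the same for the moment, N m; "finger_gap": opening from 0.0 (shut) to 1.0 (fully open); "gripper_force": force on a finger pad.
Only numpy, scipy, OpenCV 4.12 (cv2) and the standard library are available. Lean on these libraries where they do the work, as an engineer would, in place of code of your own. Each camera call takes 0.05 s, during which the arm holds its last target. There are 200 camera calls.

## Task

Clear the loose scrap off the cart one kind at a time: lay every loose bent valve stem in the rectangular tray, and only when all of them are in, swing the counter's lever fully over to its stop and let it spring back. Then put every rubber grommet in the round dish, and when all of those are in, swing the lever fully to its stop and let it spring back again. Leave the brass chuck and the yellow valve puller where they lie.

Things in the scene. Friction and masses are not known exactly. Their poses are not given: they have to be found in the camera images.
- stem1: bent aluminium valve stem lying flat (None if absent): round bar 14 mm thick, straight from x=-45 to +16 mm along its own x, then bent 37 degrees towards its +y, ending at (60, 33) mm. 22 mm thick nuts at x=-45 to -29, x=6 to 16 and near (43, 20) carry it; grip the bare bar at x=-12. Origin on the centre line, 11 mm above its support; either face may be up.
- stem2: bent aluminium valve stem lying flat (None if absent): round bar 14 mm thick, straight from x=-45 to +16 mm along its own x, then bent 37 degrees towards its +y, ending at (60, 33) mm. 22 mm thick nuts at x=-45 to -29, x=6 to 16 and near (43, 20) carry it; grip the bare bar at x=-12. Origin on the centre line, 11 mm above its support; either face may be up.
- stem3: bent aluminium valve stem lying flat (None if absent): round bar 14 mm thick, straight from x=-45 to +16 mm along its own x, then bent 37 degrees towards its +y, ending at (60, 33) mm. 22 mm thick nuts at x=-45 to -29, x=6 to 16 and near (43, 20) carry it; grip the bare bar at x=-12. Origin on the centre line, 11 mm above its support; either face may be up.
- grommet1: black rubber grommet (may be absent: None): a thick ring, 60 mm outside diameter, 26 mm hole, 28 mm high. Origin at its centre, 14 mm above what it lies on; its own z is the hole's axis.
- grommet2: black rubber grommet (may be absent: None): a thick ring, 60 mm outside diameter, 26 mm hole, 28 mm high. Origin at its centre, 14 mm above what it lies on; its own z is the hole's axis.
- grommet3: black rubber grommet (may be absent: None): a thick ring, 60 mm outside diameter, 26 mm hole, 28 mm high. Origin at its centre, 14 mm above what it lies on; its own z is the hole's axis.
- tray: rectangular dark steel parts tray, open on top, fixed, 210 mm along its own x, 150 mm along its own y, 40 mm high, walls 4 mm. Origin at the centre of its underside. For the stems.
- tray_in (a point): centre of the tray's inner floor; axes as the tray's (inside 202 x 142 mm).
- dish: round aluminium parts dish, open on top, fixed, 200 mm across the rim, 36 mm high, wall 4 mm, floor 5 mm thick. Origin at the centre of its underside. For the grommets.
- dish_in (a point): centre of the dish's inner floor (inside radius 90 mm at the floor).
- counter: mechanical stroke counter, a grey box 80 x 90 mm and 75 mm high on a steel foot, bolted down (a vise, also bolted down and not needed, stands farther off). Origin at the centre of its underside; its -x face looks roughly to the robot and carries the lever's pivot 50 mm in front of the origin and 45 mm up.
- lever_tip (a point): centre of the black ball (24 mm diameter) at the end of the counter's sprung lever. The lever is a 10 mm rod, 75 mm from pivot to ball, in front of the box; at rest it leans 0.45 rad from upright towards the counter's own +y, ball 113 mm above the table.
- lever (a joint): angle of the counter's lever: 0 at rest, 0.9 rad at its stop, growing as the ball is swung over the top from the counter's +y side to its -y side. A light spring (1 to 4 N at the ball) returns it to 0 when let go.
- chuck: brass inflator chuck, a bystander, 24 mm square body with round ends, about 125 mm long along its own x, 24 mm high; loose. Origin at the middle of its underside.
- puller: yellow plastic valve puller, a bystander, T-shaped, about 180 mm long along its own x, cross handle 50 mm, 14 mm high; loose. Origin on its underside.

How it is judged:
On the way, in this order (a step that is already met when the one before it is completed fails the run):
1. all stems lie in the tray (x of stem1 in the frame of tray_in between -0.085 and 0.085 m and y of stem1 in the frame of tray_in between -0.064 and 0.064 m and z of each of stem1, stem2, stem3 in the frame of tray_in below 0.045 m and angle between the z axis of each of stem1, stem2, stem3 and the z axis of tray, either way round below 0.45 rad and linear speed of each of stem1, stem2, stem3 below 0.05 m/s and x of stem2 in the frame of tray_in between -0.085 and 0.085 m and y of stem2 in the frame of tray_in between -0.064 and 0.064 m and x of stem3 in the frame of tray_in between -0.085 and 0.085 m and y of stem3 in the frame of tray_in between -0.064 and 0.064 m), for 0.3 s.
2. the counter's lever is swung to its stop (value of joint lever above 0.83 rad), for 0.05 s.
3. the lever springs back (value of joint lever below 0.12 rad), for 0.2 s.
4. all grommets are in the dish (horizontal distance between each of grommet1, grommet2, grommet3 and dish_in below 0.068 m and z of each of grommet1, grommet2, grommet3 in the frame of dish_in below 0.06 m and linear speed of each of grommet1, grommet2, grommet3 below 0.05 m/s), for 0.3 s.
5. the lever is swung to its stop again (value of joint lever above 0.83 rad), for 0.05 s.
6. the lever springs back again (value of joint lever below 0.12 rad), for 0.2 s.
At the end, for the whole second after the job is handed in: Each stem lies flat (0.45 rad) in the tray (origin within 85 mm of its centre lengthwise, 64 mm across, under 45 mm above its floor); each grommet is in the dish (within 68 mm of its centre, under 60 mm above its floor); all at rest; lever back below 0.12 rad (all of step 1 and all of step 4 and value of joint lever below 0.12 rad); the robot touches nothing.
It fails at once if the counter is stroked (lever beyond 0.83 rad) while a stem is still outside the tray (more than 160 mm from its centre) (value of joint lever above 0.83 rad and horizontal distance between any of stem1, stem2, stem3 and tray_in above 0.16 m).
It fails at once if the brass chuck is moved more than 30 mm (distance of chuck from where it was at the start of the episode above 0.03 m).
It fails at once if the yellow puller is moved more than 30 mm (distance of puller from where it was at the start of the episode above 0.03 m).
Of stem1, stem2, stem3 only 2 to 3 are there at a start; the rules pass over those that are not, and their reading is None.
Of grommet1, grommet2, grommet3 only 2 to 3 are there at a start; the rules pass over those that are not, and their reading is None.
At some moment in a run one of stem1, stem2, stem3, grommet1, grommet2, grommet3 may be knocked a few centimetres aside while the robot is not near it.
Once in a run the grip may slacken for a moment while it holds something.
It also fails if it takes over 210 s, if anything falls off the work surface, if the arm or the gripper's body presses on something with over 40 N, if the wrist force passes 120 N, or if a joint passes its speed limit or range.

## Working session

There is one attempt and no reset: what is moved stays moved. The work goes in short steps, each a Python script; the robot and the scene stay as the last script left them, time stands still between calls to the robot, and variables do not carry over. Pictures are saved under pics/ and viewed, at most 14 in all, crops included, and the job is handed in when it is done.

```bash
mkdir -p pics
cat > h.py <<'E'
import numpy as np, cv2
from rig import manip, sensors, read_camera, calibration
def snap(name, fn, crop=None, scale=1.5):
    im=read_camera(name)[:,:,::-1]
    cv2.imwrite(f'pics/{fn}_raw.png',im)
    if crop: r0,r1,c0,c1=crop; im=im[r0:r1,c0:c1]
    cv2.imwrite(f'pics/{fn}.png',cv2.resize(im,None,fx=scale,fy=scale,interpolation=cv2.INTER_CUBIC))
def px2w(name,uv,z,cal=None):
    c=cal or calibration(name); R=cv2.Rodrigues(np.array(c['rvec'],float))[0]; t=np.array(c['tvec'],float).ravel()
    uv=np.atleast_2d(np.array(uv,float)); K=np.array(c['mtx'],float)
    d=(R.T@np.linalg.inv(K)@np.c_[uv,np.ones(len(uv))].T).T; o=-R.T@t
    return o+d*((z-o[2])/d[:,2])[:,None]
def w2px(name,p):
    c=calibration(name); return cv2.projectPoints(np.atleast_2d(np.array(p,float)),np.array(c['rvec'],float),np.array(c['tvec'],float),np.array(c['mtx'],float),None)[0].reshape(-1,2)
E
python3 - <<'E'
from h import *
for n in('top','side'):
    snap(n,n+'0'); c=calibration(n); R=cv2.Rodrigues(np.array(c['rvec'],float))[0]; print(n,np.round(-R.T@np.array(c['tvec']).ravel(),3),np.round(R[2],3),np.array(c['mtx'])[0,0])
c=calibration('wrist');R=cv2.Rodrigues(np.array(c['rvec'],float))[0]; print(np.round(-R.T@np.array(c['tvec']).ravel(),3),np.round(R,2),np.array(c['mtx'])[0,0])
s=sensors.get_state();print(s)
E
```

```text
top [0.407 0.016 1.027] [ 0.18  -0.025 -0.983] 395.6053793579113
side [0.218 0.609 0.521] [ 0.433 -0.741 -0.514] 349.691393133842
[ 0.318 -0.541  0.374] [[ 0.41 -0.91 -0.  ]
 [-0.88 -0.39  0.27]
 [-0.25 -0.11 -0.96]] 328.8149713502748
{'t': 0.1, 'joint_positions': array([-1.25561491e+00,  4.91475607e-01,  1.55940093e+00,  1.91669636e-06,
        1.09167636e+00, -1.05588603e-01]), 'qvel': array([-2.32334278e-04, -1.79779224e-03,  2.85434611e-04,  3.47288906e-05,
        8.03583151e-04, -9.82050870e-04]), 'joint_efforts': array([ 1.82344211e-03, -6.19448304e+01, -2.62024695e+01, -1.20404702e-04,
        2.88929768e-03, -1.05803888e-06]), 'position': array([ 0.25525939, -0.57029432,  0.2447966 ]), 'ee_rot': array([-4.77574281e-04,  9.77950563e-01,  2.08835978e-01, -4.93771734e-05]), 'wrist_force': array([ 0.11685581,  0.02659105, -0.40310046]), 'wrist_torque': array([-0.0149739 , -0.01311042, -0.00475588]), 'gripper_force': 0.0, 'finger_gap': 0.9994471945884104}
```

View pics/top0.png

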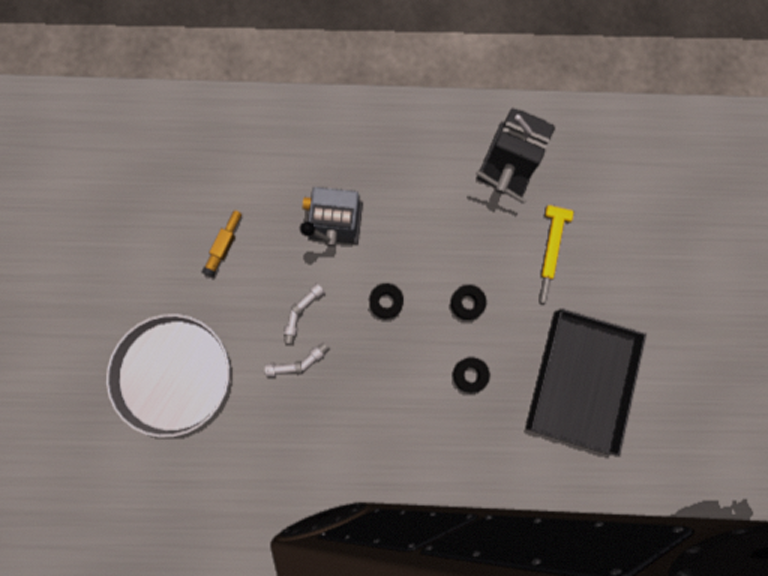

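View pics/side0.png

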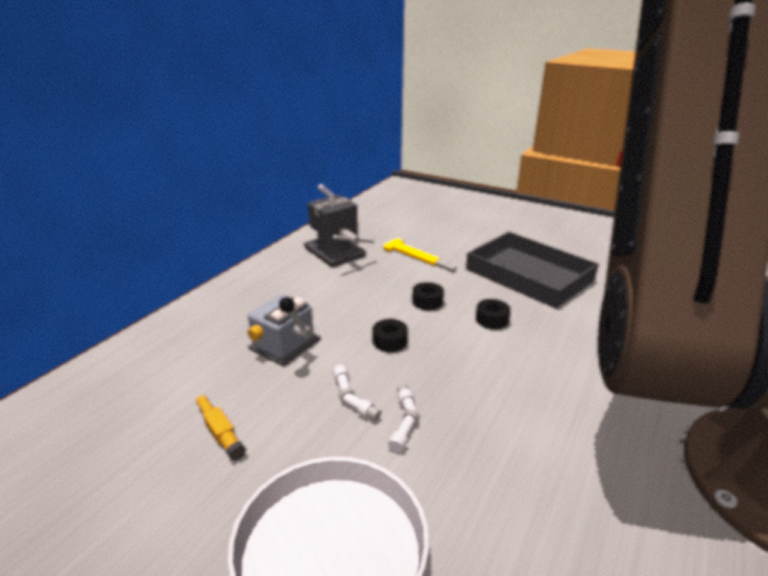

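The top view shows two stems, near (305,315) and (297,362), and three grommets, at (386,301), (468,302) and (471,375). The dish is at (170,375), the tray at (586,382), and the counter at (335,215) with its ball at (307,229). I'll enlarge the stems, the counter and the tray.

Run:
```python
from h import *
im=cv2.imread('pics/top0_raw.png')
a=im[115:260,165:265]; b=im[200:310,340:440]
A=cv2.resize(a,None,fx=4,fy=4,interpolation=cv2.INTER_CUBIC);B=cv2.resize(b,None,fx=4,fy=4,interpolation=cv2.INTER_CUBIC)
B=cv2.copyMakeBorder(B,0,len(A)-len(B),0,0,cv2.BORDER_CONSTANT)
cv2.imwrite('pics/c1.png',np.hstack([A,B]))
```

```text
(no output)
```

View pics/c1.png

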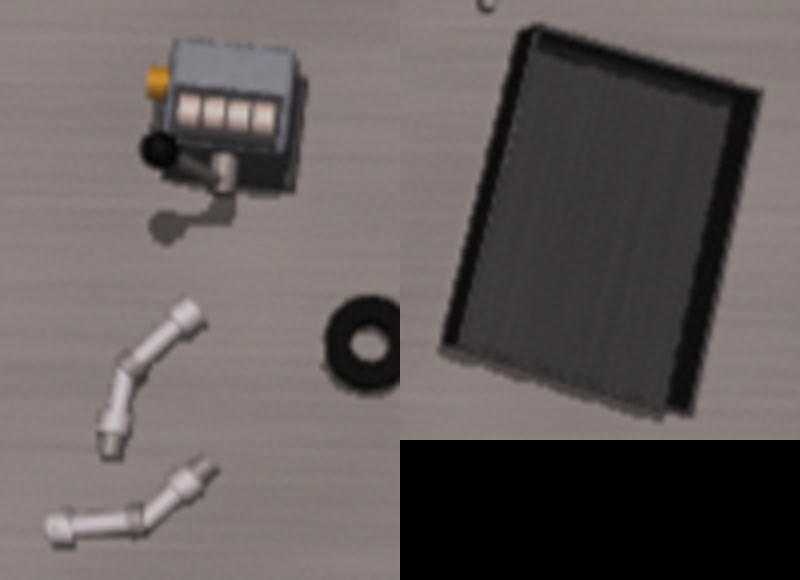

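The crop shows stem A with its end nut at (187,313), mid nut (128,363) and tip (110,450). Stem B has its end nut at (60,527), mid nut (135,519) and tip (208,463). The ball is at (159,151) and the pivot near (222,170). The tray rim corners are at (535,25), (762,92), (690,412) and (441,348).

```bash
cat > m.py <<'E'
from h import *
A=lambda l:[(165+(x+.5)/4-.5,115+(y+.5)/4-.5) for x,y in l]
B=lambda l:[(340+(x-400+.5)/4-.5,200+(y+.5)/4-.5) for x,y in l]
def rep(name,P):
    print(name,np.round(P,3).tolist())
    return P
for n,l in(('A',[(187,314),(128,364),(112,425),(110,454)]),('B',[(60,527),(135,519),(185,481),(209,462)])):
    P=rep(n,px2w('top',A(l),.011))
    d=P[1]-P[0]; print(' len(48)',np.linalg.norm(d), 'ang',np.arctan2(d[1],d[0]),'grip',P[0]+d*25/48, 'O',P[0]+d*37/48,'tip dist',np.linalg.norm(P[3]-P[1]))
P=rep('tray',px2w('top',B([(535,25),(762,92),(690,412),(441,348)]),.04)); print(P.mean(0),[np.linalg.norm(P[i]-P[i-1]) for i in range(4)], np.arctan2(*(P[0]-P[3])[[1,0]]))
rep('ball',px2w('top',A([(159,151)]),.113)); rep('piv',px2w('top',A([(224,173)]),.045))
rep('box',px2w('top',A([(175,38),(299,48)]),.075))
rep('grom',px2w('top',np.array([(386,301),(468,302),(471,375)])/1.5-.17,.028))
# dish rim: left 107,right 231, top 314, bottom 438
P=rep('dish',px2w('top',np.array([(107,376),(231,376),(170,314),(170,437)])/1.5-.17,.036))
rep('chuck',px2w('top',np.array([(237,213),(208,271)])/1.5,.012)); rep('puller',px2w('top',np.array([(559,212),(544,300)])/1.5,.01))
E
python3 m.py
```

```text
A [[0.579, 0.116, 0.011], [0.546, 0.153, 0.011], [0.506, 0.161, 0.011], [0.488, 0.162, 0.011]]
 len(48) 0.04967584312738796 ang 2.310045927037386 grip [0.56200226 0.13519009 0.011     ] O [0.55363519 0.14436739 0.011     ] tip dist 0.05880370719526416
B [[0.441, 0.191, 0.011], [0.447, 0.144, 0.011], [0.472, 0.113, 0.011], [0.484, 0.098, 0.011]]
 len(48) 0.047383773807892715 ang -1.4481420303897017 grip [0.44422749 0.16654543 0.011     ] O [0.44567681 0.15478848 0.011     ] tip dist 0.05856856219329665
tray [[0.55, -0.298, 0.04], [0.51, -0.441, 0.04], [0.314, -0.384, 0.04], [0.35, -0.233, 0.04]]
[ 0.4309266  -0.33893366  0.04      ] [np.float64(0.21059875900070846), np.float64(0.1486324568637364), np.float64(0.20415899307168658), np.float64(0.15585404859540516)] -0.3144953840766654
ball [[0.66, 0.126, 0.113]]
piv [[0.665, 0.093, 0.045]]
box [[0.744, 0.124, 0.075], [0.74, 0.046, 0.075]]
grom [[0.56, -0.003, 0.028], [0.561, -0.143, 0.028], [0.438, -0.147, 0.028]]
dish [[0.426, 0.45, 0.036], [0.429, 0.249, 0.036], [0.53, 0.357, 0.036], [0.331, 0.34, 0.036]]
chuck [[0.714, 0.262, 0.012], [0.608, 0.305, 0.012]]
puller [[0.73, -0.312, 0.01], [0.569, -0.28, 0.01]]
```

```bash
cat >> h.py <<'E'
Q=lambda a:[0,float(np.cos(a/2)),float(np.sin(a/2)),0]
TR=np.array([.431,-.339]); TY=-.277; DI=np.array([.429,.35])
def tray(x,y): c,s=np.cos(TY),np.sin(TY); return TR+[c*x-s*y,s*x+c*y]
def best(x,y,a):   # half-turn choice with the least last-joint angle
    q=np.arctan2(y,x)+np.pi/2-a; return a if abs((q+np.pi)%(2*np.pi)-np.pi)<=np.pi/2 else a+np.pi
def st(m): s=sensors.get_state(); print(m,'t%.1f'%s['t'],'gap %.3f F %.1f'%(s['finger_gap'],s['gripper_force']),'p',np.round(s['position'],3)); return s
def pick(x,y,a,z,op,hi=.22):
    manip.set_gripper(op); manip.reach([x,y,hi],Q(a))
    manip.move_l([x,y,z+.06],velocity=.25)
    if manip.move_l([x,y,z],velocity=.08,guard=12): st('guard hit descending')
    manip.set_gripper(0); st('closed')
    manip.move_l([x,y,hi],velocity=.25); manip.sleep(.1); return st('lifted')
def place(x,y,a,z,op,hi=.22):
    manip.reach([x,y,hi],Q(a)); st('over')
    manip.move_l([x,y,z+.05],velocity=.25)
    if manip.move_l([x,y,z],velocity=.06,guard=8): st('guard hit placing')
    manip.set_gripper(op); manip.move_l([x,y,hi],velocity=.25); st('placed')
def stroke(px=.660,y0=.180,y1=.072,z=.115):
    manip.set_gripper(0); a=best(px,.1,np.pi/2)
    manip.reach([px,y0,.22],Q(a)); manip.move_l([px,y0,z],velocity=.2)
    print('stop',manip.move_l([px,y1,z],velocity=.05,guard=14)); s=st('at stop'); print(s['wrist_force'])
    manip.sleep(.2); manip.move_l([px,y0,z],velocity=.12); manip.move_l([px,y0,.22],velocity=.25); manip.sleep(.3); st('stroked')
E
python3 - <<'E'
from h import *
s=pick(.562,.135,2.31,.018,.6)
snap('top','t1')
E
```

```text
closed t5.3 gap 0.137 F 58.2 p [0.562 0.135 0.019]
lifted t6.4 gap 0.135 F 58.2 p [0.561 0.135 0.218]
```

View pics/t1.png

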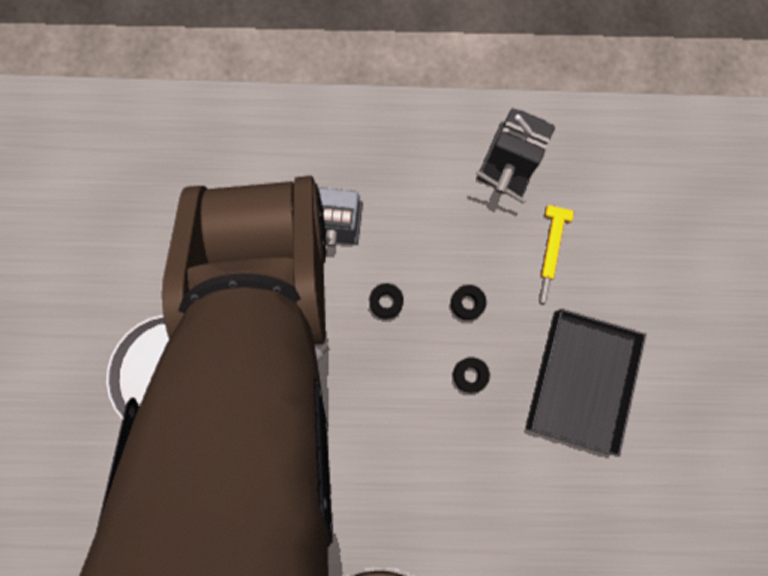

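The stem is held (gap 0.137). The region near the base on the right is clear, so there is no third stem there. I'll place this one and look again.

Run:
```python
from h import *
x,y=tray(-.017,.025); place(x,y,TY,.025,.3)
snap('top','t2')
```

```text
over t8.1 gap 0.138 F 60.1 p [ 0.422 -0.31   0.22 ]
placed t11.1 gap 0.296 F 0.0 p [ 0.421 -0.31   0.219]
```

View pics/t2.png

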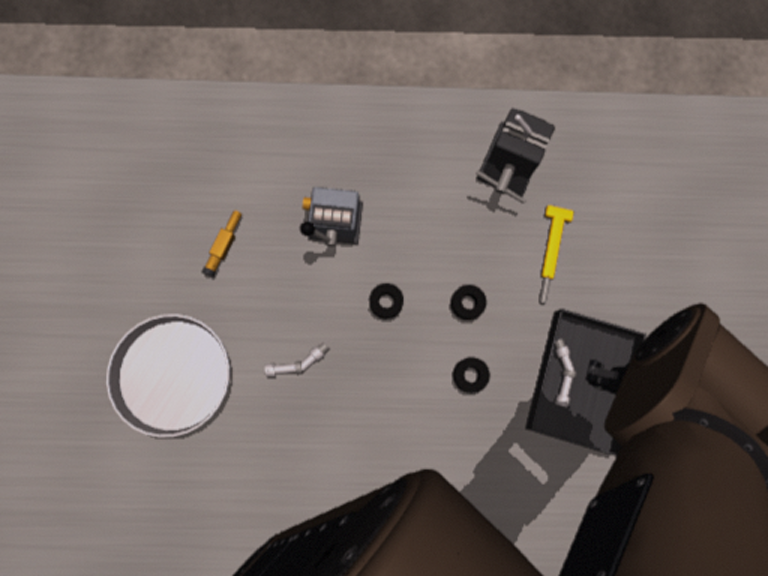

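Stem A lies in the tray at (565,370). Stem B hasn't moved from (297,362), and every free area I've seen is empty, so there are two stems. Next comes stem B.

Run:
```python
from h import *
s=pick(.444,.1665,1.693,.018,.6)
if s['finger_gap']>.1:
    x,y=tray(.017,-.025); place(x,y,TY,.025,.25)
    manip.reach([.5,.0,.3],Q(best(.5,0,np.pi/2))); snap('top','t3')
```

```text
closed t15.3 gap 0.130 F 58.5 p [0.444 0.167 0.018]
lifted t16.3 gap 0.130 F 58.5 p [0.444 0.166 0.219]
over t18.3 gap 0.137 F 58.5 p [ 0.441 -0.367  0.22 ]
placed t21.2 gap 0.247 F 0.0 p [ 0.44  -0.367  0.219]
```

View pics/t3.png

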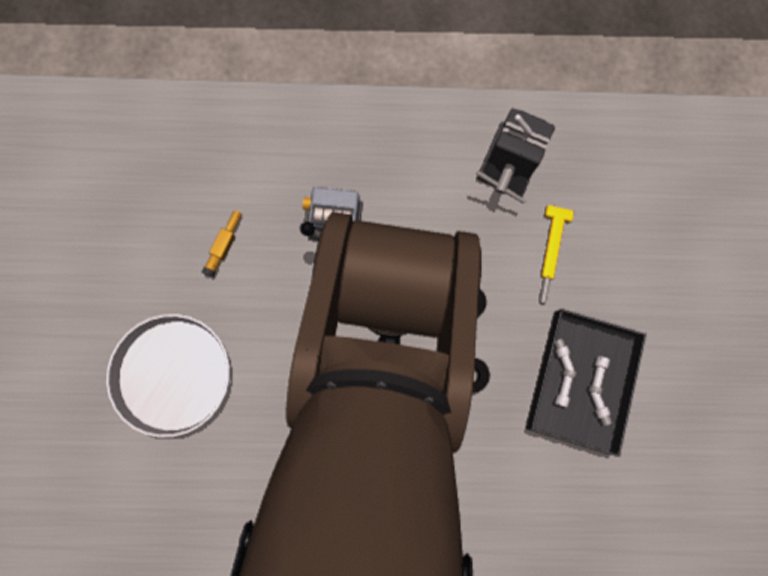

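Both stems are in the tray, at (565,370) and (600,388). Now the first stroke.

Run:
```python
from h import *
stroke()
```

```text
stop True
at stop t26.4 gap 0.002 F 4.2 p [0.66  0.083 0.114]
[1.12390567 8.11673645 2.25252929]
stroked t28.4 gap -0.001 F 0.0 p [0.66  0.18  0.219]
```

The lever stopped at y=0.083, exactly where the geometry puts the stop, and the force was well above what the spring gives. I'll check the scene before the grommets.

Run:
```python
from h import *
manip.reach([.43,.35,.25],Q(best(.43,.35,np.pi/2)))
snap('top','t4')
```

```text
(no output)
```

View pics/t4.png

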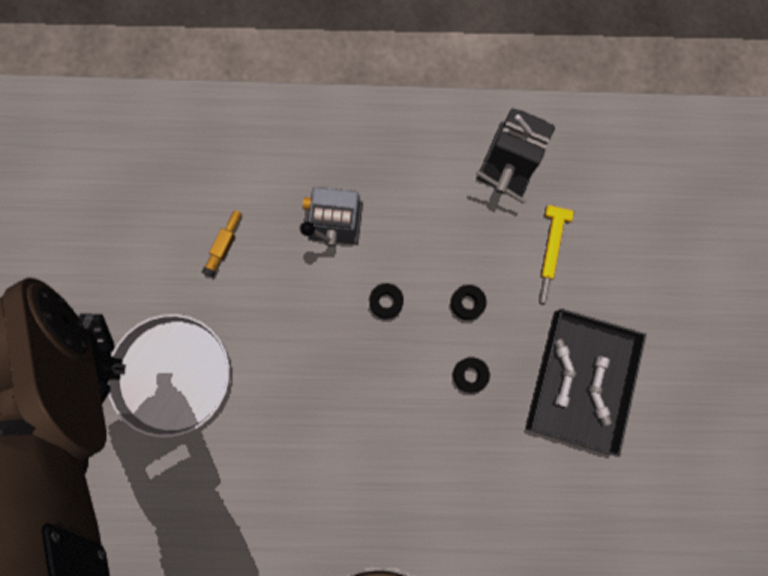

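Nothing has moved, the lever is back at rest, and the grommets are still at (386,301), (468,302) and (471,375). I'll carry them one by one, re-locating the remaining ones automatically each time the arm is over the dish.

```bash
cat >> h.py <<'E'
def grommets():
    g=cv2.cvtColor(read_camera('top'),cv2.COLOR_RGB2GRAY); m=(g<60).astype(np.uint8); m[:,:165]=0; m[300:]=0
    n,_,S,C=cv2.connectedComponentsWithStats(m)
    out=[]
    for i in range(1,n):
        x,y,w,h,a=S[i]
        if 18<w<32 and 18<h<32 and a>250:
            p=px2w('top',[(x+w/2-.5,y+h/2-.5)],.017)[0]; out.append((p[0],p[1])); print('grom',np.round(p,3),w,h,a)
    return out
def slot(k): b=np.arctan2(*DI[::-1])+np.pi/3+k*2*np.pi/3; return DI+.046*np.array([np.cos(b),np.sin(b)]), b   # radial direction b = tool x
E
python3 - <<'E'
from h import *
G=grommets(); print(len(G))
if len(G)==3:
    x,y=min(G,key=lambda p:-p[1]); a=best(x,y,np.pi/2)
    s=pick(x,y,a,.014,1.0)
    if s['finger_gap']>.4:
        p,b=slot(0); place(*p,best(*p,b),.021,.9)
        manip.reach([.43,.35,.25],Q(best(.43,.35,np.pi/2))); grommets(); snap('top','t5'); snap('wrist','w5')
        cv2.imwrite('pics/tw5.png',np.hstack([cv2.resize(cv2.imread(f'pics/{n}_raw.png'),(400,300)) for n in('t5','w5')]))
E
```

```text
grom [ 1.114 -0.347  0.017] 25 22 300
grom [ 0.561 -0.003  0.017] 23 24 380
grom [ 0.562 -0.144  0.017] 24 24 398
grom [ 0.437 -0.148  0.017] 24 25 398
4
```

Nothing moved there. The detector picked up a patch of wall far beyond reach, so I'll exclude anything beyond x=0.9.

```bash
sed -i 's/m\[300:\]=0/m[300:]=0; m[:95]=0/' h.py
cat > g.py <<'E'
import sys
from h import *
k=int(sys.argv[1]); G=grommets()
if len(G)==3-k:
    x,y=max(G,key=lambda p:p[1]); a=best(x,y,np.pi/2)
    s=pick(x,y,a,.014,1.0)
    if s['finger_gap']>.4:
        p,b=slot(k); place(*p,best(*p,b),.021,.9)
        manip.reach([.43,.35,.25],Q(best(.43,.35,np.pi/2))); grommets(); snap('top','t5%d'%k); snap('wrist','w5%d'%k)
        cv2.imwrite('pics/tw5%d.png'%k,np.hstack([cv2.resize(cv2.imread(f'pics/{n}_raw.png'),(400,300)) for n in('t5%d'%k,'w5%d'%k)]))
E
python3 g.py 0
```

```text
grom [ 0.561 -0.003  0.017] 23 24 378
grom [ 0.562 -0.144  0.017] 24 24 399
grom [ 0.437 -0.148  0.017] 24 25 399
closed t33.9 gap 0.678 F 63.7 p [ 0.562 -0.003  0.015]
lifted t35.0 gap 0.676 F 63.9 p [ 0.561 -0.003  0.218]
over t36.5 gap 0.679 F 63.9 p [0.422 0.395 0.22 ]
guard hit placing t38.1 gap 0.675 F 64.5 p [0.421 0.395 0.02 ]
placed t39.4 gap 0.898 F 0.0 p [0.421 0.395 0.219]
grom [ 0.562 -0.144  0.017] 24 24 398
grom [ 0.437 -0.148  0.017] 24 25 399
```

View pics/tw50.png

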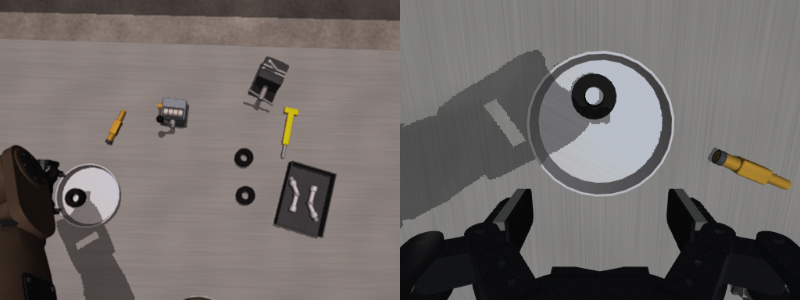

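The grommet lies in the dish: at (75,198) in the left half and (594,96) in the right. Nothing else has been disturbed, so I'll do the other two.

```bash
python3 g.py 1 && python3 g.py 2
```

```text
grom [ 0.562 -0.144  0.017] 24 24 398
grom [ 0.437 -0.148  0.017] 24 25 397
closed t44.1 gap 0.668 F 64.5 p [ 0.562 -0.144  0.015]
lifted t45.2 gap 0.670 F 63.9 p [ 0.561 -0.144  0.218]
over t47.0 gap 0.671 F 63.8 p [0.394 0.321 0.22 ]
placed t50.0 gap 0.897 F 0.0 p [0.393 0.321 0.219]
grom [ 0.437 -0.148  0.017] 24 25 397
grom [ 0.437 -0.148  0.017] 24 25 397
closed t56.2 gap 0.678 F 62.7 p [ 0.438 -0.148  0.015]
lifted t57.3 gap 0.671 F 64.0 p [ 0.437 -0.148  0.219]
over t59.1 gap 0.671 F 63.9 p [0.472 0.333 0.22 ]
placed t62.1 gap 0.901 F 0.0 p [0.472 0.333 0.219]
```

```bash
ls pics
```

```text
c1.png
side0.png
side0_raw.png
t1.png
t1_raw.png
t2.png
t2_raw.png
t3.png
t3_raw.png
t4.png
t4_raw.png
t50.png
t50_raw.png
t51.png
t51_raw.png
t52.png
t52_raw.png
top0.png
top0_raw.png
tw50.png
tw51.png
tw52.png
w50.png
w50_raw.png
w51.png
w51_raw.png
w52.png
w52_raw.png
```

View pics/tw52.png

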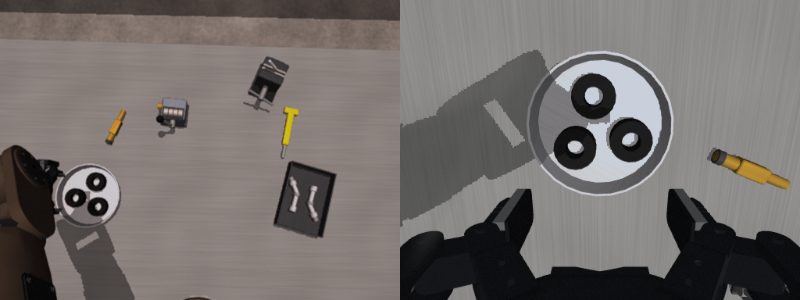

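All three grommets lie flat in the dish and both stems are in the tray. For the second stroke I'll photograph the lever at its stop.

```bash
sed -i "s/manip.sleep(.2); manip.move_l(\[px,y0,z\]/manip.sleep(.2); snap('side','stop'); manip.move_l([px,y0,z]/" h.py
python3 - <<'E'
from h import *
stroke()
manip.reach([.43,.1,.35],Q(best(.43,.1,np.pi/2))); snap('side','fin'); snap('top','fint')
a=[cv2.resize(cv2.imread(f'pics/{n}_raw.png')[150:290,130:310],(390,303),interpolation=cv2.INTER_CUBIC) for n in('stop','fin')]
cv2.imwrite('pics/end.png',np.vstack([np.hstack(a),cv2.resize(cv2.imread('pics/fint_raw.png')[:,:],(780,585))[280:570]]))
E
```

```text
stop True
at stop t67.6 gap 0.001 F 4.2 p [0.66  0.083 0.114]
[0.47785151 7.76327167 2.13926996]
stroked t69.7 gap -0.002 F 0.0 p [0.66  0.18  0.219]
```

View pics/end.png

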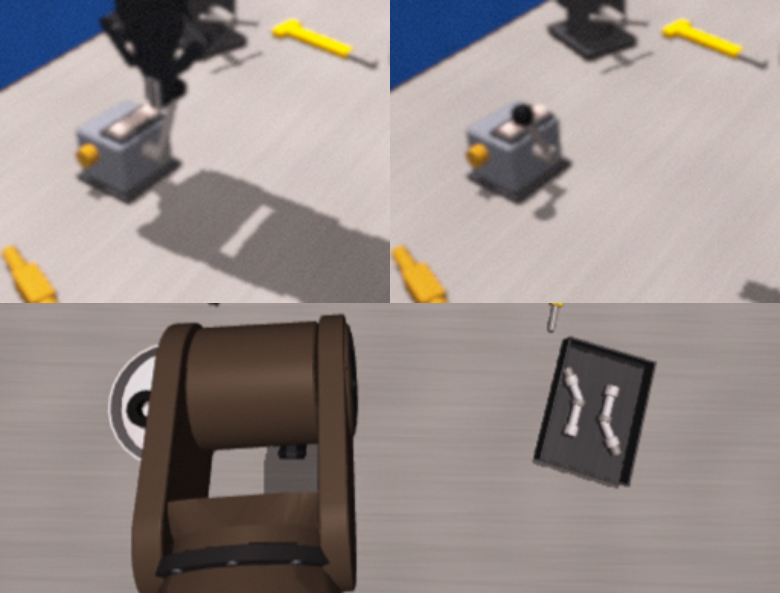

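At the stop the ball shows at about (176,88) in the left crop. Released, it is back at (522,113) in the right half. I'll check the stop position against the expected projection.

Run:
```python
from h import *
for th in(.45,-.3,-.38,-.45):
    p=w2px('side',[.662,.093+.075*np.sin(th),.045+.075*np.cos(th)])[0]; print(th,(p-[130,150])*390/180)
```

```text
0.45 [132.06499485 113.43577728]
-0.3 [164.99731863  86.01039303]
-0.38 [168.37482053  85.30443688]
-0.45 [171.23565955  85.0493811 ]
```

Run:
```python
from h import *
print(manip.sign_off())
```

```text
the job is handed in; nothing more can be done
None
```

I handed the job in: both stems are in the tray and all three grommets are in the dish. The lever was swung to its stop and sprang back after each kind, and the chuck and puller were left where they lay. The sign-off call returned no verdict.

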